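# Shut the sliding guard and start the tube former

### The job

The tube end-former is loaded but its sliding yellow guard has been left open. Push the guard fully shut against its stop with the fingertips, gently and without slamming it, then press the green start button on the control station and let it go. Leave the red stop button and the loose things on the bench alone.

Things in the scene. Friction and masses are not known exactly. Their poses are not given: they have to be found in the camera images.
- machine: Tube end-former fixed to the bench, yawed up to 0.12 rad; origin: centre of its underside. Blue bed 200 (x) x 560 (y) x 67 mm high, guide rails along its front (-x side, to the robot). Grey cylinder along y in the -y half, up to 140 mm high; clamp dies in the +y half, up to 163 mm; a tube runs out to y = 400 mm, 105 mm up; red switch 153 mm high at x = -122, y = 295 mm.
- guard (a joint): How far the guard is open, m: 0 = fully shut on its stop, 0.2 = fully open. It opens towards the machine's -y and starts 0.09 to 0.19 open. Friction about 4 N plus 6 N per m/s, moving mass 0.6 to 1.3 kg; no spring or catch, it stays where it is left. Over 4 mm open is not shut; faster than 0.5 m/s is slamming.
- guard_push (a point): Push here along +y (the shutting direction; axes as the machine's). The point is on the outer (-y) face of the upright yellow end plate at the guard's trailing end, 190 mm above the bench. The plate is 194 mm long in x (70 mm of it to -x of the point), from 154 to 226 mm above the bench. The space on its -y side is clear above the cylinder (140 mm). At machine x = -60, y = 20 mm minus the opening.
- guard_lead (a point): Middle of the guard's top at its leading (+y) end, 226 mm above the bench. The guard is a hood in a yellow frame with clear front and top panels, 194 (machine x) x 230 mm (y), running on the machine's front rails. When shut this point lies 250 mm to +y of the machine's origin.
- station: Control station, a grey and white box fixed to the bench, 80 (x) x 160 (y) x 53 mm high. Origin: centre of its underside. On its top the green start button is at y = +42 mm and the red mushroom stop button at y = -42 mm of its own frame. It may stand left, middle or right in front of the machine and is turned by up to 0.25 rad.
- start_top (a point): Centre of the top face of the green start button, 30 mm across, 75 mm above the bench when not pressed. It stands 10 mm proud of a dark round collar 46 mm across. z up.
- start (a joint): How far the start button is pressed down, m: 0 = released, 0.006 = fully down (still 4 mm proud of its collar). Springs back when let go. It needs about 1.5 N to begin moving, 5 N fully down; it counts as pressed beyond 4 mm.
- stop_top (a point): Centre of the top of the red mushroom stop button, 40 mm across, 87 mm above the bench, in a yellow collar, 84 mm from the start button. Not to be pressed.
- stop (a joint): How far the stop button is pressed down, m: 0 = released, 0.006 = fully down.
- bottle: Loose white plastic oil bottle with yellow label and red cap, standing, 64 mm across, 165 mm tall, about 0.45 kg. Origin: centre of its underside. Bystander.
- die: Loose spare steel die half, a block 84 (x) x 70 (y) x 36 mm high with a groove along x in its top, about 0.85 kg. Origin: centre of its underside. Bystander.
- spanner: Loose steel spanner lying flat along its x, 190 mm long, 38 mm wide, 8 mm thick. Origin: middle of its length, on the bench. Bystander.

How it is judged (in metres and radians):
On the way, in this order (a step that is already met when the one before it is completed fails the run):
1. the guard is pushed fully shut (less than 4 mm open) (value of joint guard below 0.004 m), for 0.2 s.
2. then the start button is pressed more than 4 mm, with the guard still shut (value of joint start above 0.004 m and value of joint guard below 0.004 m), for 0.05 s.
At the end, for the whole second after the job is handed in: The guard stands less than 4 mm from fully shut, the start button has been pressed and is released (under 1.5 mm), the stop button is not pressed, and the bottle, die and spanner are at rest within 15 mm of where they stood, the bottle upright (within 0.1 rad) (value of joint guard below 0.004 m and value of joint each of start, stop below 0.0015 m and distance of each of bottle, die, spanner from where it was at the start of the episode below 0.015 m and linear speed of each of bottle, die, spanner below 0.02 m/s and angle between bottle's own z axis and vertical below 0.1 rad); the robot touches nothing.
It fails at once if the start button is pressed (over 3 mm) while the guard is more than 6 mm open (value of joint start above 0.003 m and value of joint guard above 0.006 m).
It fails at once if the red stop button is pressed more than 2 mm (value of joint stop above 0.002 m).
It fails at once if the guard is slammed (moves shut faster than 0.5 m/s) (velocity of joint guard below -0.5 m/s).
It fails at once if a loose thing on the bench is pushed, lifted or carried more than 15 mm, or the bottle is tipped (distance of any of bottle, die, spanner from where it was at the start of the episode above 0.015 m or angle between bottle's own z axis and vertical above 0.3 rad).
It also fails if it takes over 51 s, if anything falls off the work surface, if the arm or the gripper's body presses on something with over 40 N, if the wrist force passes 120 N, or if a joint passes its speed limit or range.

### The arm

A 6-joint arm with a two-finger parallel gripper is mounted at the origin on the work surface. World frame = base frame: x ahead of the robot, y to its left, z up, the work surface at z = 0. Lengths are in mm, angles in rad, forces in N, time in s.
With the tool pointing down it reaches from about 350 to 775 mm from the base axis. Payload 7.3 kg.
Tool frame: the origin (TCP) lies midway between the tips of the shut fingers; the grasp point (between the pads) lies 19 mm behind it; z points along the fingers, y is the line along which they close (so a half turn about z gives the same grasp; the last joint's range is limited). The gripper opens to 92 mm and grips with 3 to 60 N. Pads are 19 mm wide; open, the fingers measure 130 mm over their backs; the gripper's body (75 mm by 190 mm) begins 47 mm behind the grasp point.
Start: joints at [-1.469, 0.342, 1.524, -0, 1.275, -0.146], TCP at [128.789, -508.978, 226.741] pointing down, gripper open.
Joint ranges: [-2.53, 2.53], [-0.77, 2.02], [0.04, 2.7], [-1, 4.14], [0.28, 2.66], [-3.11, 3.11]. Speed limits (rad/s): [2.57, 2.57, 3.14, 3.14, 3.14, 3.14].

### API

Orientations are given as [roll, pitch, yaw] about the fixed x, y, z axes, in that order (R = Rz(yaw) Ry(pitch) Rx(roll)).
In Python, from plant import bot gives the robot as it stands.
- The arm moves only by the tool jog_arm, never from a script. Its arguments are lists of equal length, an entry for each row: "dp": the shift along the tool's x, y, z in m, a list of three; "twist": the turn about the tool's z in degrees. A call has 1 to 10 rows; each row shifts and turns the commanded pose from where the row before left it, along the tool's axes as they then stand; what a row does not reach is not made up. A row lasts 1/8 s, in which the tool goes at most 62.5 mm and 10.7 degrees, less where a joint would pass 70% of its speed; a pose out of reach is approached as far as the arm can. A call is refused whole if a number of a shift passes 0.0625 or a number of a turn 10.7, either way. A call with a gripper value outside its range is refused whole. "jaw" is the finger opening in m, from 0 to 0.0918, set as the call begins (left out, the last holds). The fingers move at their own pace and stop on an object; the grip force is fixed at half the most. Time passes only in rows, so rows that do not move let the fingers close. It gives the time, the measured TCP pose, the force, the opening and the grip force at its end, in the units of the state.
- bot.get_obs(): the state, without advancing time (a new reading comes with each control period).
- bot.capture(name): name is "scene" or "side" or "wrist"; returns the picture (480x640x3 uint8, blue, green, red); there is no depth.
- bot.camera_params(name): a dict with "fx", "fy", "cx", "cy" (pixels), "k1" (the pictures are not rectified: a ray, as slopes to the right and down, at radius r is drawn at 1 + k1 r^2 times it, then the intrinsics apply), "R" (3x3) and "t" (3): a world point X has camera coordinates R X + t. Camera axes: x right, y down, z forward; pixel columns grow to the right and rows downward; lengths in mm; the calibration is good to about 2 mm. A picture is of the moment at which its call begins: read the wrist's pose just before it. camera_params takes no time and is no camera call; for the wrist camera it gives the pose at the moment of the call.
- bot.close_job(): hands the job in; it is judged then, once.
Trained networks look in the newest picture that a camera, given by its name, has taken for a name from the list of things; names that differ only in an ending like _2 or _b are one class to them, and where a whole thing is asked for, a point or a joint stands for the part that bears it (a point fixed in the world has none). Each returns a list of dicts, best first, with "confidence" (0 to 1); they miss things now and then, are a little off and sometimes report something else, mostly with a low value. They report only what shows in the picture. A call takes as long as a camera call.
- bot.find_in(camera, label): "bbox" ([centre column, centre row, width, height] in pixels, round what is visible of it).
- bot.masks_of(camera, label): "pixels" (480x640 bool, what is visible of it) and "bbox" ([centre column, centre row, width, height] in pixels, round what is visible of it).
The state is a dict: "time": time; "joint_positions": joint angles; "dq": joint speeds; "tau": joint torques, N m; "tool_pos": TCP position; "tcp_rot": TCP orientation; "contact_force": force on the tool from outside, world axes, zero at the start; "moment": the same for the moment, N m; "grip_width": finger opening in mm; "finger_force": force on a finger pad.
Only numpy, scipy, OpenCV 4.12 (cv2) and the standard library are available. Lean on these libraries where they do the work, as an engineer would, in place of code of your own. Each camera call takes 0.05 s, during which the arm holds its last target. There are 200 camera calls.

## Working session

There is one attempt and no reset: what is moved stays moved. The work goes in short steps, Python scripts to look and compute and a tool call to move; the robot and the scene stay as the last step left them, time stands still between calls to the robot, and variables do not carry over. Pictures are saved under pics/ and viewed, at most 10 in all, crops included, and the job is handed in when it is done.

Besides the shell and the picture viewer there is one more tool, called after ">>>" by a JSON object that holds its "fn" and its "kwargs", one argument or row to a line. jog_arm: Moves the arm, as the interface text tells. Its arguments: {"type":"object","properties":{"dp":{"type":"array"},"twist":{"type":"array"},"jaw":{"type":"number"}},"required":["dp","twist"]}

```bash
mkdir -p pics
cat > h.py <<'E'
import numpy as np, cv2
from plant import bot
def ray(p,u,v):
    xd=np.array([(u-p['cx'])/p['fx'],(v-p['cy'])/p['fy']]); x=xd.copy()
    for _ in range(20): x=xd/(1+p['k1']*(x@x))
    R=np.array(p['R']);t=np.array(p['t']).ravel()
    return -R.T@t, R.T@np.array([x[0],x[1],1])
def onz(p,u,v,z):
    c,d=ray(p,u,v); return c+d*(z-c[2])/d[2]
def proj(p,X):
    c=np.array(p['R'])@np.array(X,float)+np.array(p['t']).ravel(); x=c[:2]/c[2]; x=x*(1+p['k1']*(x@x))
    return x*[p['fx'],p['fy']]+[p['cx'],p['cy']]
E
python3 - <<'E'
from h import *
im=[]
for c in ['scene','side']:
    im.append(bot.capture(c)); p=bot.camera_params(c)
    print(c,'cam at',ray(p,320,240)[0].round())
    for l,z in [('start_top',75),('stop_top',87),('guard_push',190),('guard_lead',226),('station',53),('bottle',80),('die',36),('spanner',8),('machine',67)]:
        for r in bot.find_in(c,l)[:2]:
            b=r['bbox']; print(l,round(r['confidence'],2),np.round(b),onz(p,b[0],b[1],z).round())
    cv2.imwrite(f'pics/{c}0.png',im[-1])
o=bot.get_obs(); print(o['time'],o['tool_pos'],o['tcp_rot'],o['contact_force'])
E
```

```text
scene cam at [1344. -580. 1051.]
start_top 0.66 [199. 288.  16.   9.] [ 429. -159.   75.]
stop_top 0.49 [173. 305.  16.  14.] [ 446. -240.   87.]
guard_push 0.78 [287. 295. 142. 124.] [675. -76. 190.]
guard_lead 0.94 [287. 297. 139. 122.] [ 707. -100.  226.]
station 0.96 [186. 311.  64.  65.] [ 453. -214.   53.]
station 0.46 [175. 307.  17.  12.] [ 425. -227.   53.]
bottle 0.71 [324. 221.  23.  57.] [430. 246.  80.]
spanner 0.86 [383. 211.  61.   8.] [441. 478.   8.]
machine 0.7 [305. 334. 245. 225.] [702. -49.  67.]
side cam at [ 52. 998. 757.]
start_top 0.42 [398. 237.   9.   7.] [ 420. -155.   75.]
guard_push 0.84 [313. 219.  95. 106.] [602.  45. 190.]
station 0.78 [398. 242.  36.  45.] [ 422. -162.   53.]
bottle 0.74 [343. 312.  25.  66.] [412. 250.  80.]
die 0.69 [362. 277.  36.  25.] [454.  38.  36.]
spanner 0.79 [279. 397.  88.  41.] [450. 481.   8.]
machine 0.95 [291. 242. 147. 139.] [709.   2.  67.]
1.0 [ 128.80673172 -508.96454485  226.73756029] [ 3.14150857e+00 -9.60077153e-06  2.47800616e-01] [ 0.38549175 -0.32054649  0.16580032]
```

View pics/scene0.png

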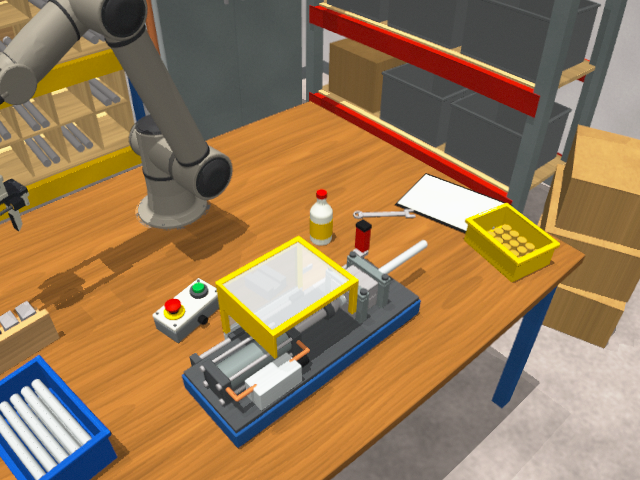

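View pics/side0.png

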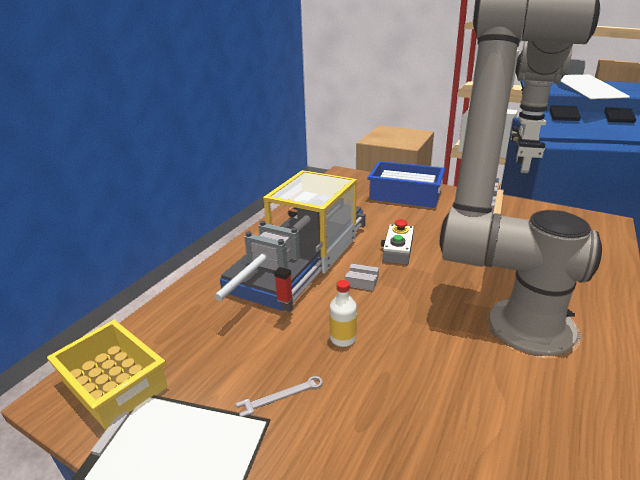

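The scene picture shows the guard's top corners near (219,288), (274,337), (357,280) and (299,239), and the bed's near corner near (237,432). Green start is at (199,288), red stop at (173,305). The side picture agrees and puts the die at (362,277).

Run:
```python
from h import *
p=bot.camera_params('scene'); q=bot.camera_params('side')
im=cv2.imread('pics/scene0.png')
g=bot.masks_of('scene','guard_lead')[0]['pixels']
pts={}
for n,u,v,z in [('--',219,288,226),('+-',274,337,226),('++',357,280,226),('-+',299,239,226),('bed+-',237,432,67),('bed++',420,297,67),('bed--',185,375,67)]:
    pts[n]=onz(p,u,v,z); print(n,pts[n].round())
for n,u,v,z in [('s--?',303,172,226),('s+-',357,177,226)]:
    print(n,onz(q,u,v,z).round())
a=pts['++']-pts['+-'];b=pts['-+']-pts['--'];print(np.arctan2(-a[0],a[1]),np.arctan2(-b[0],b[1]),np.linalg.norm(a),np.linalg.norm(b),np.linalg.norm(pts['+-']-pts['--']))
a=pts['bed++']-pts['bed+-'];print(np.arctan2(-a[0],a[1]),np.linalg.norm(a))
big=cv2.resize(im[230:450,140:440],None,fx=2.66,fy=2.66,interpolation=cv2.INTER_CUBIC)
cv2.imwrite('pics/crop0.png',big)
```

```text
-- [ 596. -192.  226.]
+- [ 772. -184.  226.]
++ [762.  42. 226.]
-+ [581.  34. 226.]
bed+- [ 807. -311.   67.]
bed++ [792. 238.  67.]
bed-- [ 624. -318.   67.]
s--? [ 755. -167.  226.]
s+- [ 580. -200.  226.]
0.045674558776717354 0.0664284928842271 226.50438028562377 225.8084016815713 176.47141970210998
0.026983553123766556 549.1408687023422
```

View pics/crop0.png

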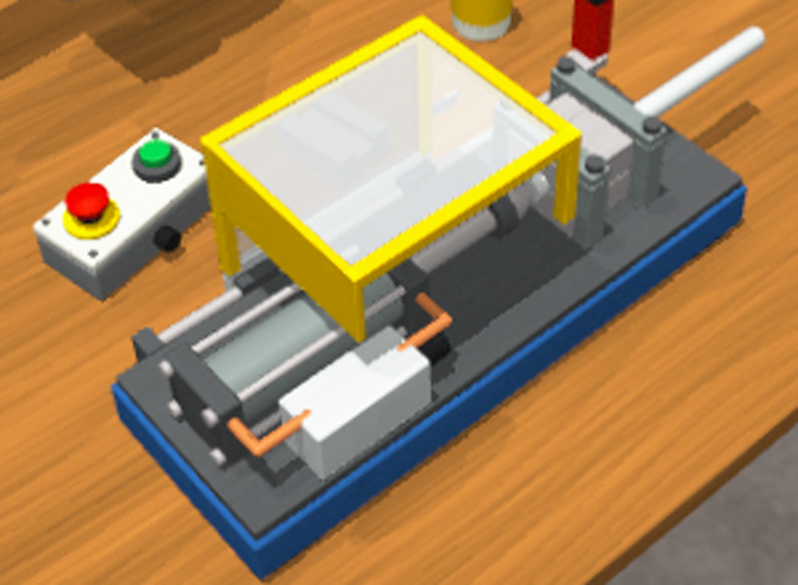

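Run:
```python
from h import *
from scipy.optimize import least_squares
P={c:bot.camera_params(c) for c in('scene','side')}
obs=[('scene',(-130,20,226,1),(216.3,282.6)),('scene',(64,20,226,1),(274.2,333.4)),('scene',(64,250,226,1),(358,279.6)),('scene',(-130,250,226,1),(298.6,236.2)),
('scene',(100,-280,67,0),(235.1,431.9)),('scene',(100,280,67,0),(419,300.7)),('scene',(-100,-280,67,0),(184,374.7)),
('side',(64,20,226,1),(303,172)),('side',(-130,20,226,1),(357,177)),('side',(64,250,226,1),(265,193)),('side',(-130,250,226,1),(323,208))]
def W(s,X):
    x,y=X[0],X[1]-s[3]*X[3]; c,n=np.cos(s[2]),np.sin(s[2]); return [s[0]+c*x-n*y,s[1]+n*x+c*y,X[2]]
f=lambda s:np.concatenate([proj(P[c],W(s,X))-u for c,X,u in obs])
r=least_squares(f,[700,-30,.05,150],x_scale=[10,10,.02,10],loss='soft_l1');s=r.x
print(s.round(3));print(f(s).reshape(-1,2).round(1))
print('push',np.round(W(s,(-60,20,190,1)),0),'end',np.round(W(s,(-60,20,190,0)),0))
st=onz(P['scene'],140+155/2.66,230+150/2.66,75);rd=onz(P['scene'],140+88/2.66,230+192/2.66,87);print(st,rd,np.linalg.norm((st-rd)[:2]))
```

```text
[ 7.0210e+02 -4.0424e+01  2.8000e-02  1.6496e+02]
[[-1.5 -0.4]
 [-0.6  2.7]
 [ 1.  -0.1]
 [-0.3 -1. ]
 [-0.   3. ]
 [ 2.7 -4.1]
 [-4.7 -2.6]
 [-1.6 -2.4]
 [-0.4  1.4]
 [-2.   3.6]
 [ 0.7  0.5]]
push [ 646. -187.  190.] end [642. -22. 190.]
[ 421.7453837  -156.56744607   75.        ] [ 439.94096603 -235.77048315   87.        ] 81.2662309869703
```

>>> {"fn": "jog_arm", "kwargs": {
  "dp": [
    [0,0,0],
    [0,0,-0.01],
    [0.0524,-0.0234,0],
    [0.0524,-0.0234,0],
    [0.0524,-0.0234,0],
    [0.0524,-0.0234,0],
    [0.0524,-0.0234,0],
    [0.0524,-0.0234,0],
    [0.0524,-0.0234,0],
    [0.0524,-0.0234,0]
  ],
  "twist": [6.2,6.3,0,0,0,0,0,0,0,0],
  "jaw": 0
}}

```text
time: 2.3
tool_pos: [543.9, -308.4, 236.8]
tcp_rot: [3.141, -0.0, 0.03]
contact_force: [0.3, -1.4, -0.1]
grip_width: 1.0
finger_force: 0.0
```

>>> {"fn": "jog_arm", "kwargs": {
  "dp": [
    [0.0524,-0.0234,0],
    [0.0524,-0.0234,0],
    [0,0,0],
    [0,0,0]
  ],
  "twist": [0,0,0,0]
}}

```text
time: 2.8
tool_pos: [645.3, -259.6, 236.1]
tcp_rot: [3.142, 0.001, 0.03]
contact_force: [-0.6, -0.3, -0.9]
grip_width: 0.5
finger_force: 0.0
```

Run:
```python
from h import *
a=bot.capture('scene')[190:450,140:440]; b=bot.capture('wrist')
cv2.imwrite('pics/c1.png',np.hstack([cv2.resize(a,(400,347)),cv2.resize(b,(400,347))]))
```

```text
(no output)
```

View pics/c1.png

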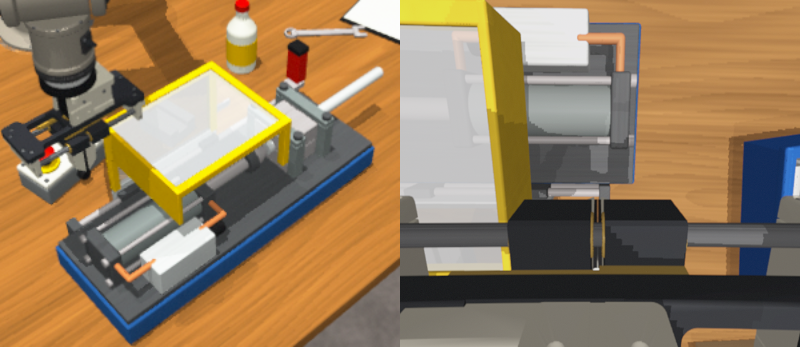

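Run:
```python
from h import *
p=bot.camera_params('wrist');s=bot.camera_params('scene')
b=cv2.imread('pics/c1.png')
print(ray(p,320,240)[0].round())
f=lambda u,v:((u-400)*1.6,v*480/347)
for n,X in [('tip',(645,-259.6,236)),('--',(577,-189,226)),('plate pt',(646,-187,226)),('+-',(770,-183,226))]:
    a=proj(p,X); c=proj(s,X); print(n,'c1 px',(a/[1.6,480/347]+[400,0]).round(),'scene crop',((c-[140,190])*1.333).round())
for u,v,z in [(487,0,226),(497,100,226),(510,270,226),(470,60,226)]:
    print(onz(p,*f(u,v),z).round())
```

```text
[ 714. -259.  395.]
tip c1 px [595. 212.] scene crop [ 84. 165.]
-- c1 px [513. 287.] scene crop [100. 123.]
plate pt c1 px [505. 202.] scene crop [126. 147.]
+- c1 px [483.  -3.] scene crop [178. 195.]
[ 768. -185.  226.]
[ 714. -186.  226.]
[ 592. -187.  226.]
[ 737. -170.  226.]
```

>>> {"fn": "jog_arm", "kwargs": {
  "dp": [
    [0,-0.005,0.031],
    [0,-0.01,0.03],
    [0,-0.015,0],
    [0,-0.005,0],
    [0,-0.005,0],
    [0,-0.005,0],
    [0,-0.005,0],
    [0,-0.005,0],
    [0,-0.005,0],
    [0,-0.005,0]
  ],
  "twist": [0,0,0,0,0,0,0,0,0,0]
}}

```text
time: 4.15
tool_pos: [643.8, -195.0, 175.9]
tcp_rot: [3.14, -0.001, 0.029]
contact_force: [0.6, -4.7, 0.1]
grip_width: 0.6
finger_force: 2.1
```

>>> {"fn": "jog_arm", "kwargs": {
  "dp": [
    [0,-0.006,0],
    [0,-0.01,0],
    [0,-0.013,0],
    [0,-0.013,0],
    [0,-0.013,0],
    [0,-0.013,0],
    [0,-0.013,0],
    [0,-0.013,0],
    [0,-0.013,0],
    [0,-0.008,0]
  ],
  "twist": [0,0,0,0,0,0,0,0,0,0]
}}

```text
time: 5.4
tool_pos: [640.6, -78.7, 175.9]
tcp_rot: [3.141, -0.001, 0.03]
contact_force: [3.5, -5.0, 0.1]
grip_width: 0.5
finger_force: 2.2
```

Run:
```python
from h import *
p=bot.camera_params('scene'); a=bot.capture('scene')[190:450,140:440]
cv2.imwrite('pics/c2.png',cv2.resize(a,(690,598),interpolation=cv2.INTER_CUBIC))
```

```text
(no output)
```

View pics/c2.png

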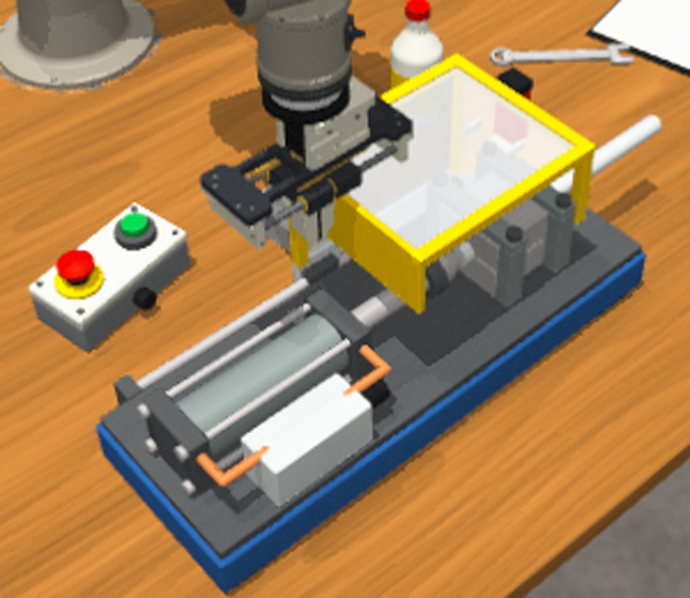

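The guard is following the fingertips, its trailing plate now near crop (375,250). I'll continue slowly towards the stop.

>>> {"fn": "jog_arm", "kwargs": {
  "dp": [
    [0,-0.006,0],
    [0,-0.006,0],
    [0,-0.005,0],
    [0,-0.004,0],
    [0,-0.003,0],
    [0,-0.003,0],
    [0,-0.003,0],
    [0,-0.003,0]
  ],
  "twist": [0,0,0,0,0,0,0,0]
}}

```text
time: 6.45
tool_pos: [639.5, -46.5, 175.8]
tcp_rot: [3.141, -0.0, 0.03]
contact_force: [3.0, -4.1, 2.0]
grip_width: 0.3
finger_force: 2.1
```

>>> {"fn": "jog_arm", "kwargs": {
  "dp": [
    [0,-0.003,0],
    [0,-0.003,0],
    [0,-0.003,0]
  ],
  "twist": [0,0,0]
}}

```text
time: 6.82
tool_pos: [639.3, -38.9, 175.8]
tcp_rot: [3.139, -0.001, 0.029]
contact_force: [2.9, -14.6, 1.1]
grip_width: 0.1
finger_force: 7.5
```

>>> {"fn": "jog_arm", "kwargs": {
  "dp": [
    [0,-0.003,0],
    [0,-0.003,0]
  ],
  "twist": [0,0]
}}

```text
time: 7.08
tool_pos: [639.3, -39.0, 176.0]
tcp_rot: [3.13, -0.001, 0.027]
contact_force: [2.2, -36.9, 0.8]
grip_width: 0.3
finger_force: 18.1
```

>>> {"fn": "jog_arm", "kwargs": {
  "dp": [
    [0,0,0],
    [0,0,0],
    [0,0.006,0],
    [0,0.015,0],
    [0,0.04,0],
    [0,0.03,-0.02],
    [0,0,-0.03],
    [0,0,0]
  ],
  "twist": [0,0,0,0,0,0,0,0]
}}

```text
time: 8.07
tool_pos: [642.3, -122.8, 227.8]
tcp_rot: [3.141, -0.003, 0.03]
contact_force: [-0.4, -0.0, -1.0]
grip_width: 0.0
finger_force: 0.0
```

Run:
```python
from h import *
p=bot.camera_params('scene'); a=bot.capture('scene')
cv2.imwrite('pics/c3.png',cv2.resize(a[190:450,140:440],(690,598),interpolation=cv2.INTER_CUBIC))
q=bot.camera_params('side'); bot.capture('side')
for c,P in (('scene',p),('side',q)):
  for l,z in [('start_top',75),('stop_top',87)]:
    for r in bot.masks_of(c,l)[:1]:
        b=r['bbox']; print(c,l,round(r['confidence'],2),np.round(b),onz(P,b[0],b[1],z).round())
s=[702.1,-40.4,.028]
for X in [(-130,20,226),(64,20,226),(64,250,226),(-130,250,226)]:
    w=[s[0]+X[0]-.028*X[1],s[1]+.028*X[0]+X[1],X[2]]; print(((proj(p,w)-[140,190])*2.3).round())
```

```text
scene start_top 0.57 [199. 287.  12.  13.] [ 423. -156.   75.]
scene stop_top 0.58 [172. 307.  14.  17.] [ 452. -244.   87.]
side stop_top 0.4 [400. 224.   4.   6.] [ 435. -213.   87.]
[313. 133.]
[452. 240.]
[622. 127.]
[482.  38.]
```

View pics/c3.png

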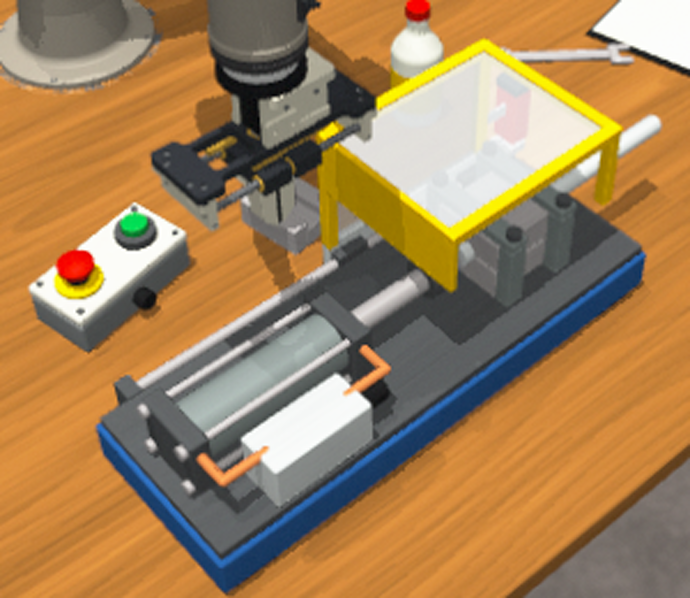

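The guard is shut: its corner is at crop (456,240), and a closed guard predicts (452,240). Next I'll move above the green button.

>>> {"fn": "jog_arm", "kwargs": {
  "dp": [
    [-0.0553,0.0069,0],
    [-0.0553,0.0069,0],
    [-0.0553,0.0069,0],
    [-0.0553,0.0069,0],
    [0,0,0.04],
    [0,0,0.02],
    [0,0,0],
    [0,0,0]
  ],
  "twist": [0,0,0,0,0,0,0,0]
}}

```text
time: 9.38
tool_pos: [421.8, -156.8, 166.3]
tcp_rot: [3.141, -0.001, 0.03]
contact_force: [0.7, -0.6, 0.4]
grip_width: 0.2
finger_force: 0.0
```

Run:
```python
from h import *
p=bot.camera_params('wrist'); a=bot.capture('wrist'); cv2.imwrite('pics/c4.png',a)
for l,z in [('start_top',75),('stop_top',87)]:
    for r in bot.masks_of('wrist',l)[:2]:
        b=r['bbox']; print(l,round(r['confidence'],2),np.round(b),onz(p,b[0],b[1],z).round())
h=cv2.cvtColor(a,cv2.COLOR_BGR2HSV); m=cv2.inRange(h,(50,120,60),(80,255,255))
n,_,S,C=cv2.connectedComponentsWithStats(m)
for i in range(1,n):
    if S[i,4]>100: print('green',S[i],onz(p,*C[i],75).round(1))
print(proj(p,(422,-157,75)))
```

```text
start_top 0.8 [312. 243.  42.  44.] [ 422. -155.   75.]
stop_top 0.72 [431. 222.  56.  54.] [ 442. -235.   87.]
green [ 294  223   40   40 1244] [ 422.6 -156.1   75. ]
[315.12984999 243.22629343]
```

View pics/c4.png

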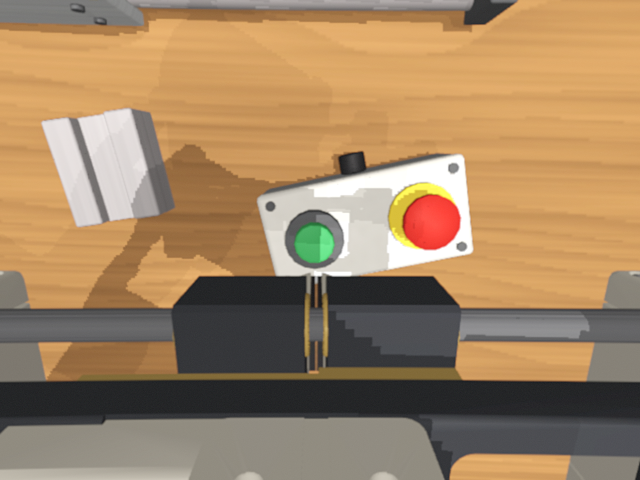

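Green button at (314,243) and red at (431,222). The fingertips are within 1 mm of the green centre, so I can press straight down.

>>> {"fn": "jog_arm", "kwargs": {
  "dp": [
    [0,0,0.04],
    [0,0,0.035],
    [0,0,0.008],
    [0,0,0.004],
    [0,0,0.003],
    [0,0,0.003],
    [0,0,0.002],
    [0,0,0.001]
  ],
  "twist": [0,0,0,0,0,0,0,0]
}}

```text
time: 10.52
tool_pos: [422.0, -157.2, 70.2]
tcp_rot: [3.14, -0.002, 0.03]
contact_force: [1.5, -0.0, 4.3]
grip_width: 0.0
finger_force: 2.1
```

>>> {"fn": "jog_arm", "kwargs": {
  "dp": [
    [0,0,0.0015],
    [0,0,0.001],
    [0,0,0]
  ],
  "twist": [0,0,0]
}}

```text
time: 10.9
tool_pos: [422.1, -157.2, 68.9]
tcp_rot: [3.14, -0.002, 0.03]
contact_force: [-2.9, 1.5, 20.5]
grip_width: 0.6
finger_force: 10.3
```

>>> {"fn": "jog_arm", "kwargs": {
  "dp": [
    [0,0,-0.005],
    [0,0,-0.02],
    [0,0,-0.05],
    [0,0,-0.06],
    [0,0,0],
    [0,0,0],
    [0,0,0]
  ],
  "twist": [0,0,0,0,0,0,0]
}}

```text
time: 11.78
tool_pos: [420.3, -156.2, 200.6]
tcp_rot: [-3.14, 0.003, 0.03]
contact_force: [0.3, 0.1, -0.1]
grip_width: 0.1
finger_force: 0.0
```

Run:
```python
from h import *
cv2.imwrite('pics/c5.png',bot.capture('scene'))
```

```text
(no output)
```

View pics/c5.png

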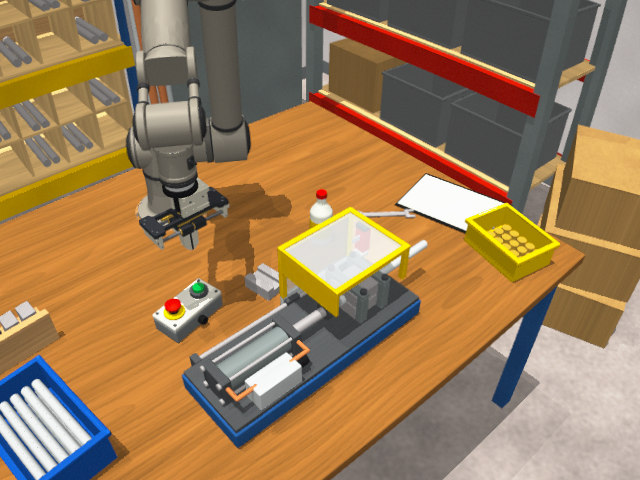

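The guard is shut, with its corner at (338,292). The green button at (199,289) is lit and released, the loose things are undisturbed, and the arm is clear.

```bash
python3 -c "
from plant import bot
print(bot.close_job())"
```

```text
the job is handed in; nothing more can be done
None
```

The guard was pushed gently shut against its stop, the green start button was pressed fully down and let go, and the job is handed in; the red stop button and the loose things were not touched, and no verdict came back.

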